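Wedge the spring clip off the jig's guide post

TASK

Take the wedge from its wooden block and slide it down between the jig's steel post and the bow of the orange spring clip, gently, until the clip is spread and eased off the post onto the plate (never pull the clip off with the fingers). Then put the wedge back upright in its block, pushed fully home, and lay the clip in the blue tray, leaving everything else on the bench alone.

Things in the scene. Friction and masses are not known exactly. Their poses are not given: they have to be found in the camera images.
- jig: Fixed plywood stand 120 x 72 mm under an aluminium plate, plate top 72 mm above the bench. Origin: bench height, on the axis of its upright steel post. x is level and runs from the seated clip's bow to the post and on to a low red stop bar (8 mm tall, near face at x = +13.3 mm) that the clip's arms rest against; z up. Stand: x -85 to +35, y -36 to +36 mm.
- gap (a point): Mouth of the gap for the wedge: midway between the post's surface and the seated clip's bow (gap 4 mm wide along x), level with the clip's top, 86 mm above the bench, 10 mm from the post's axis. Axes as the jig's. Poses are too coarse to hit it: touch the post above the clip with the blade's flat side first, then slide down the post.
- clip: Loose orange spring clip, 14 mm tall, 31 x 31 mm, 50 g, flat on the jig's plate, mouth to +x. Origin: underside, where the post's axis is when seated (same axes as the jig). Two sprung arms at y = +-12 mm reach to x = +13 mm; their greased lips at x = +7 mm hold the post. It comes off towards its -x: after about 7 mm the lips pass the post's widest place and spring it some 6 mm further.
- clip_arm_l (a joint): Spreading angle of the clip's +y arm (rad): 0 at rest, about 0.11 when the lips pass the post's widest place; spring 2 N m/rad.
- clip_arm_r (a joint): The same for the -y arm.
- wedge: Loose steel wedge, dark wooden handle, 120 g, tip down in its block. Pose: that of the handle (x -22 to -6, y -15 to +15, z 80 to 135 mm). Blade: z 0 (tip) to 80 mm, 14 mm wide (y), thickness evenly 2.5 mm at the tip to 18 mm. Its flat side looks to +x, must ride on the post (axes as the jig's) and lies at x = 0, but the blade is clamped up to 5.5 mm to either side, unmeasured.
- wedge_handle (a point): Middle of the wedge's handle at the height to grip: 112.5 mm above the tip, at wedge x = -14 mm; axes as the wedge's. 16 mm wide along x, 30 mm along y. With the flat side on the post the tip must go 50 to 70 mm below the clip's top to free the clip, pushed down with some 3 to 15 N. Keep the wedge's force on clip or jig below 25 N.
- holder: Fixed light wooden block, 86 mm tall, 70 x 52 mm (foot 90 x 68 mm), with an upright slot 36 mm (x) by 20 mm (y). Origin at bench height. Fully home, the wedge has its origin 6 mm above this one, same axes, its handle standing on the block's top; the slot leaves the blade at least 2.5 mm along x and 3 mm each way along y.
- tray: Fixed blue open parts tray, 120 x 130 x 24 mm outside, walls and floor 4 to 5 mm thick. Origin: middle of its underside on the bench.
- foam_slab: Bystander: loose yellow foam slab, 120 x 90 x 30 mm. Leave alone.
- foam_offcut: Bystander: loose yellow foam offcut, 60 x 40 x 30 mm. Leave alone.
- pencil: Bystander: loose red pencil, 150 mm long. Leave alone.
- glue: Bystander: loose white glue bottle, 130 mm tall, 48 mm diameter. Leave alone.
- driver: Bystander: loose screwdriver with a red handle. Leave alone.
- beer: Bystander: loose brown glass bottle, 220 mm tall, 60 mm diameter. Leave alone.
- clip_bow (a point): Middle of the clip's bow, half way up it: 14.5 mm behind the clip's origin, 7 mm above its underside; axes as the clip's. The bow is a straight bar along y, 31 mm long, 5 mm thick (clip x = -17 to -12 mm), 14 mm tall. The freed clip can be lifted by pinching the ends of the bow along y.
- post_top (a point): Top of the jig's steel guide post, on its axis: 16 mm diameter, 106 mm above the bench, 20 mm above the seated clip. Axes as the jig's. Beside it a slot in the plate, 22 mm wide (y), runs from the post to x = -42 mm, open down to 6 mm above the bench, so a wedge can pass. From x = -85 to -42 mm the plate is whole: room for the freed clip.

How it is judged:
By the outcome, as a careful person would: the job done as asked, in the order asked, and still so for the second after the job is handed in, with the robot touching nothing.
It also fails if it takes over 72 s, if anything falls off the work surface, if the arm or the gripper's body presses on something with over 40 N, if the wrist force passes 120 N, or if a joint passes its speed limit or range.

ROBOT

A 6-joint arm with a two-finger parallel gripper is mounted at the origin on the work surface. World frame = base frame: x ahead of the robot, y to its left, z up, the work surface at z = 0. Lengths are in m, angles in rad, forces in N, time in s.
With the tool pointing down it reaches from about 0.35 to 0.975 m from the base axis. Payload 4.9 kg.
Tool frame: the origin (TCP) lies at the very end of the fingers, on their centre line; the grasp point (between the pads) lies 19 mm behind it (manip.grasp_offset is the distance from the TCP to the grasp point, in m); z points along the fingers, y is the line along which they close (so a half turn about z gives the same grasp; the last joint's range is limited). The gripper opens to 85 mm and grips with 20 to 120 N. Pads are 22 mm wide; open, the fingers measure 114 mm over their backs; the gripper's body (76 mm by 85 mm) begins 54 mm behind the grasp point. The pads swing forward as they close: fully open they stand 13 mm farther back than shut.
Start: joints at [-1.223, 0.053, 1.613, -0, 1.476, -0.119], TCP at [0.281, -0.558, 0.231] pointing down, gripper open.
Joint ranges: [-3.01, 3.01], [-1.01, 2.22], [0.06, 2.58], [-1.02, 4.17], [0.09, 2.62], [-3.14, 3.14]. Speed limits (rad/s): [2.57, 2.57, 3.14, 3.14, 3.14, 3.14].

INTERFACE

Orientations are given as a unit quaternion [w, x, y, z].
In Python, from plant import manip, eyes, job_done, models gives the robot as it stands.
- The arm moves only by the tool servo_tool, never from a script. Its argument "motion" is one flat list of numbers, 5 for each row, row after row: the opening, from -1 (shut) to 1 (fully open), then the shift along the tool's x, y, z normalised to -1 to 1, where 1 is 120 mm, then the turn about the tool's z normalised to -1 to 1, where 1 is 45 degrees. A call has 1 to 5 rows; each row is the pose to reach, as a shift and turn from the pose commanded when the call began, along the tool's axes at that moment; what a row does not reach only later rows make up. A row lasts 1/8 s, in which the tool goes at most 62.5 mm and 10.7 degrees, less where a joint would pass 70% of its speed; a pose out of reach is approached as far as the arm can. A call with a number of a shift or a turn outside -1 to 1 is refused whole. A call with a gripper value outside its range is refused whole. The fingers move at their own pace and stop on an object; the grip force is fixed at half the most. Time passes only in rows, so rows that repeat a pose let the fingers close. It gives the time, the measured TCP pose, the force, the opening and the grip force at its end, in the units of the state.
- manip.state(): the state, without advancing time (a new reading comes with each control period).
- eyes.grab_frame(name): name is "scene" or "top"; returns (picture, depth): 480x640x3 uint8, red, green, blue; 480x640 float32, m along the optical axis (not along the pixel's ray), 0 where there is no reading.
- eyes.camera_params(name): a dict with "fov_y" (degrees; the focal length in pixels is half the picture's height over the tangent of half this angle, whatever the lens; pixels are square), "cx", "cy" (the principal point, pixels), "pose" (4x4, takes a point from camera to world coordinates). Camera axes: x right, y up, looking along -z (the intrinsics and any distortion apply to the point x, -y, -z); pixel columns grow to the right and rows downward; lengths in m; the calibration is good to about 2 mm. A picture is of the moment at which its call begins. camera_params takes no time and is no camera call.
- job_done(): hands the job in; it is judged then, once.
Trained networks look in the newest picture that a camera, given by its name, has taken for a name from the list of things; names that differ only in an ending like _2 or _b are one class to them, and where a whole thing is asked for, a point or a joint stands for the part that bears it (a point fixed in the world has none). Each returns a list of dicts, best first, with "p" (0 to 1); they miss things now and then, are a little off and sometimes report something else, mostly with a low value. They report only what shows in the picture. A call takes as long as a camera call.
- models.regions_of(camera, label): "mask" (480x640 bool, what is visible of it) and "pixel" ([column, row] in pixels, amid what is visible of it).
The state is a dict: "time": time; "joint_pos": joint angles; "joint_vel": joint speeds; "joint_efforts": joint torques, N m; "tool_pos": TCP position; "tool_rot": TCP orientation; "contact_force": force on the tool from outside, world axes, zero at the start; "ft_torque": the same for the moment, N m; "gripper_width": opening from 0.0 (shut) to 1.0 (fully open); "grasp_force": force on a finger pad.
Only numpy, scipy, OpenCV 4.12 (cv2) and the standard library are available. Lean on these libraries where they do the work, as an engineer would, in place of code of your own. Each camera call takes 0.05 s, during which the arm holds its last target. There are 200 camera calls.

## Working session

There is one attempt and no reset: what is moved stays moved. The work goes in short steps, Python scripts to look and compute and a tool call to move; the robot and the scene stay as the last step left them, time stands still between calls to the robot, and variables do not carry over. Pictures are saved under pics/ and viewed, at most 10 in all, crops included, and the job is handed in when it is done.

Besides the shell and the picture viewer there is one more tool, called as name(argument=value, ...) on one line, values as JSON. servo_tool: Moves the arm, as the interface text tells. Its arguments: {"type":"object","properties":{"motion":{"type":"array","items":{"type":"number","minimum":-1,"maximum":1}}},"required":["motion"]}

```bash
mkdir -p pics; ls; cat > h.py <<'E'
import numpy as np, cv2
from plant import manip, eyes, models
def K(n):
    p=eyes.camera_params(n); f=240/np.tan(np.radians(p['fov_y'])/2); return f,p['cx'],p['cy'],np.array(p['pose']),p
def cloud(n,d):
    f,cx,cy,T,_=K(n); v,u=np.mgrid[:480,:640]
    P=np.stack([(u-cx)/f*d,-(v-cy)/f*d,-d,np.ones_like(d)],-1)@T.T
    return P[...,:3]
E
python3 - <<'E'
from h import *
for n in("scene","top"):
    im,d=eyes.grab_frame(n); cv2.imwrite(f'pics/{n}0.png',im[...,::-1]); np.save(f'{n}_d.npy',d); np.save(f'{n}_im.npy',im)
    print(K(n)[4])
    P=cloud(n,d)
    for l in("jig","clip","wedge","holder","tray","post_top"):
        for r in models.regions_of(n,l)[:2]:
            m=r['mask']&(d>0); Q=P[m]
            print(n,l,round(r['p'],2),r['pixel'],m.sum(),Q.min(0).round(3),Q.max(0).round(3),np.median(Q,0).round(3))
            if r['p']>.5: np.save(f'{n}_{l}.npy',r['mask'])
s=manip.state();print(s, manip.grasp_offset)
E
```

```text
pics
{'fov_y': 52.76595804521341, 'cx': 326.29758803061014, 'cy': 231.8340901684281, 'pose': array([[-0.77551811, -0.36206179,  0.51718751,  1.09029245],
       [ 0.6311598 , -0.4633964 ,  0.62201373,  0.6934061 ],
       [ 0.01445543,  0.80881088,  0.58789115,  0.66934929],
       [ 0.        ,  0.        ,  0.        ,  1.        ]])}
scene jig 0.89 [344.6, 242.3] 2523 [ 0.466 -0.04   0.001] [0.592 0.116 0.109] [0.554 0.101 0.06 ]
scene jig 0.49 [317.3, 336.1] 852 [ 0.696  0.171 -0.   ] [0.779 0.361 0.029] [0.734 0.243 0.022]
scene wedge 0.92 [399.6, 259.7] 470 [0.396 0.123 0.   ] [0.562 0.272 0.144] [0.549 0.259 0.119]
scene wedge 0.31 [393.5, 290.3] 2195 [ 0.485  0.213 -0.001] [0.597 0.295 0.089] [0.569 0.274 0.049]
scene holder 0.93 [394.9, 290.1] 2204 [ 0.507  0.175 -0.   ] [0.597 0.294 0.105] [0.569 0.273 0.05 ]
scene holder 0.68 [415.3, 238.0] 549 [ 0.342  0.09  -0.001] [0.537 0.249 0.141] [0.378 0.15  0.028]
scene tray 0.61 [247.7, 188.8] 1584 [ 0.454 -0.395 -0.   ] [ 0.617 -0.204  0.028] [ 0.542 -0.29   0.008]
scene post_top 0.92 [342.5, 243.9] 2670 [ 0.393 -0.007  0.   ] [
[... 1070 characters left out ...]
_pos': array([-1.22299847e+00,  5.26853222e-02,  1.61281430e+00, -1.37705060e-05,
        1.47597523e+00, -1.19011394e-01]), 'joint_vel': array([ 0.00029659,  0.00011715,  0.0001394 , -0.00052571,  0.00060852,
        0.00121705]), 'joint_efforts': array([ 2.87055968e-05, -3.93554413e+01, -3.70368040e+01, -1.10022540e-04,
        4.62271182e-04, -7.51024309e-07]), 'tool_pos': array([ 0.2812735 , -0.55815848,  0.23136395]), 'tool_rot': array([ 5.93003842e-05,  9.72884423e-01,  2.31291797e-01, -8.61474118e-08]), 'contact_force': array([0.85024851, 0.8088252 , 0.70402288]), 'ft_torque': array([-0.01805852, -0.03992619, -0.02481937]), 'grasp_force': 0.0, 'gripper_width': 1.00200891953607} 0.0187
```

```bash
python3 - <<'E'
import cv2,numpy as np
a=cv2.imread('pics/scene0.png');b=cv2.imread('pics/top0.png')
cv2.imwrite('pics/t1.png',cv2.resize(b[210:330,180:360],None,fx=4.4,fy=4.4,interpolation=cv2.INTER_CUBIC))
cv2.imwrite('pics/s1.png',cv2.resize(a[170:350,220:460],None,fx=3.3,fy=3.3,interpolation=cv2.INTER_CUBIC))
E
```

```text
(no output)
```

View pics/top0.png

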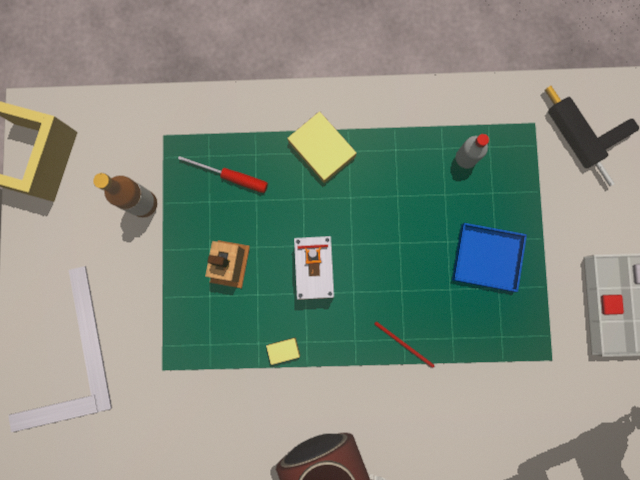

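View pics/t1.png

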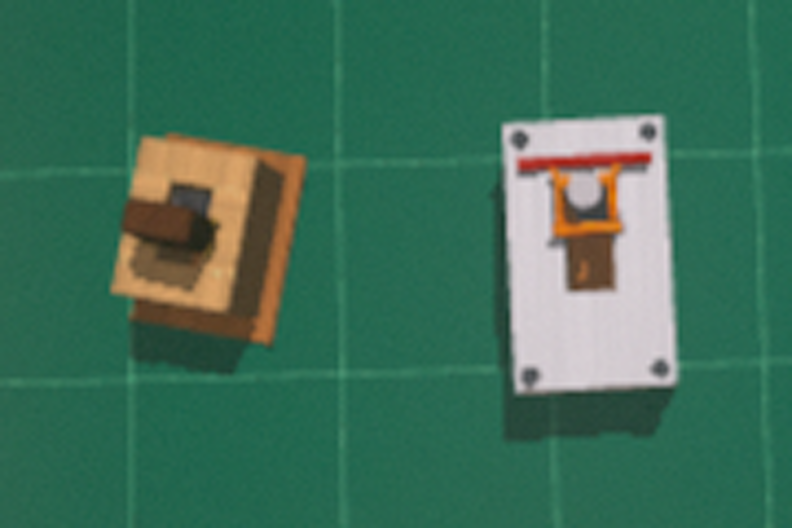

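View pics/s1.png

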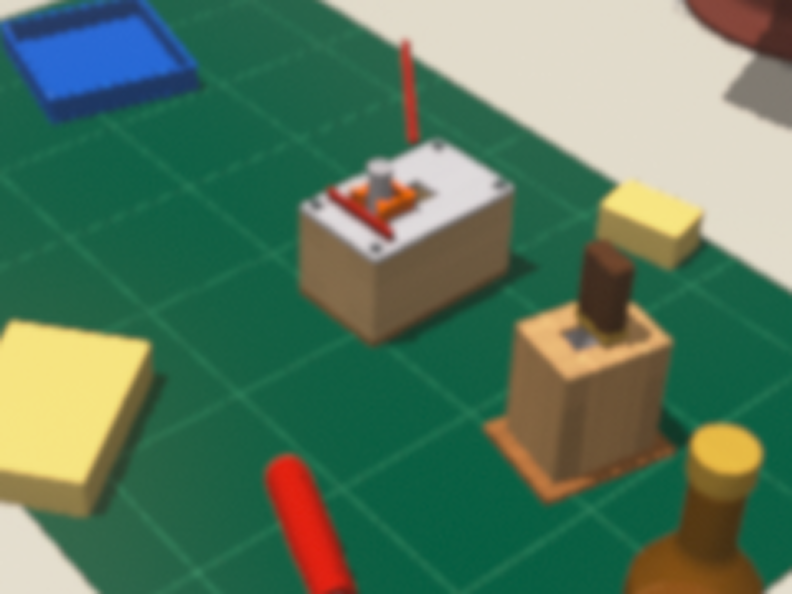

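The top view shows the post at about (313, 253), the red bar above it (+x side) and the block slot at about (222, 258), with the handle on its −x side. Next I'll fit rectangles at the known heights.

```bash
cat >> h.py <<'E'
def plane(n,uv,z):
    f,cx,cy,T,_=K(n); uv=np.atleast_2d(np.float64(uv))
    r=np.c_[(uv[:,0]-cx)/f,-(uv[:,1]-cy)/f,-np.ones(len(uv))]@T[:3,:3].T
    return T[:3,3]+r*((z-T[2,3])/r[:,2])[:,None]
def rect(n,m,z,name):
    v,u=np.nonzero(m); P=plane(n,np.c_[u,v],z)[:,:2]*1000
    (c,s,a)=cv2.minAreaRect(P.astype(np.float32)); print(n,name,np.round(c,1),np.round(s,1),round(a,1),'med',P.mean(0).round(1)); return P
E
python3 - <<'E'
from h import *
def big(m):
    k,l,s,c=cv2.connectedComponentsWithStats(m.astype(np.uint8)); return l==1+s[1:,4].argmax()
for n in("scene","top"):
    im=np.load(n+'_im.npy').astype(int); d=np.load(n+'_d.npy'); P=cloud(n,d); x,y,z=np.moveaxis(P,-1,0)
    reg=lambda a,b,c,e:(x>a)&(x<b)&(y>c)&(y<e)
    J=reg(.44,.62,.02,.13); H=reg(.48,.62,.19,.32)
    R,G,B=np.moveaxis(im,-1,0)
    rect(n,big(J&(abs(z-.072)<.006)&(abs(R-B)<35)&(R>110)),.072,'plate')
    rect(n,J&(R>120)&(G<70)&(B<70)&(z>.07),.08,'bar')
    rect(n,J&(R>150)&(G>70)&(G<170)&(B<80)&(z>.06),.086,'clip')
    rect(n,J&(z>.098),.106,'post')
    rect(n,big(H&(abs(z-.086)<.007)&(R>100)),.086,'block')
    rect(n,big(H&(z>.132)&(R<130)),.141,'handle')
    print(np.median(z[J&(R-B<30)&(R>120)&(z>.05)]),np.median(z[H&(z>.135)]))
    m=np.load(n+'_tray.npy'); rect(n,big(m&(x>.4)&(z>.018)),.024,'trayrim')
E
```

```text
scene plate [531.7  77.6] [125.9  77.9] 1.1 med [528.6  83.5]
scene bar [571.5  82.5] [37.  50.9] 39.9 med [567.4  82.2]
scene clip [556.3  82.7] [41.  49.5] 2.8 med [557.1  83.9]
scene post [557.9  80.4] [25.2 12.3] 50.3 med [558.1  80.1]
scene block [550.1 257.2] [60.6 75.6] 78.2 med [556.1 259.7]
scene handle [548.3 258.8] [37.  21.1] 76.6 med [548.  259.1]
0.0725204551398998 0.14034343759241308
scene trayrim [ 546.1 -280.4] [141.8 122.5] 77.3 med [ 547.5 -278. ]
top plate [530.9  77.4] [119.8  71.8] 1.4 med [525.3  77.3]
top bar [570.2  78.3] [ 3.7 54.9] 1.7 med [570.2  78.2]
top clip [597.5 287.3] [468.1 104.4] 71.2 med [553.1  88. ]
top post [605.2  71.8] [1271.2  929.2] 88.7 med [590.   49.8]
top block [547.9 255.1] [53.6 70.1] 78.1 med [548.  253.2]
top handle [544.  255.3] [31.3 15.6] 82.6 med [544.2 255.2]
0.07394312567305261 0.1411501779118593
top trayrim [ 545.1 -282. ] [131.3 120.7] 77.5 med [ 545.  -281.7]
```

servo_tool(motion=[0.2, 1, -1, 0, 0, 0.2, 1, -1, 0, 0, 0.2, 1, -1, 0, 0])

```text
time: 1.08
tool_pos: [0.3349, -0.3949, 0.2313]
tool_rot: [-0.0, 0.973, 0.232, 0.0]
contact_force: [-0.7, -0.9, 0.2]
gripper_width: 0.598
grasp_force: 0.0
```

servo_tool(motion=[0.2, 1, -1, 0, 0, 0.2, 1, -1, 0, 0, 0.2, 1, -1, 0, 0])

```text
time: 1.45
tool_pos: [0.388, -0.2336, 0.2315]
tool_rot: [0.0, 0.973, 0.232, 0.0]
contact_force: [0.7, -0.3, 0.2]
gripper_width: 0.602
grasp_force: 0.0
```

servo_tool(motion=[0.2, 1, -1, 0, 0, 0.2, 1, -1, 0, 0, 0.2, 1, -1, 0, 0])

```text
time: 1.82
tool_pos: [0.4411, -0.0724, 0.2317]
tool_rot: [0.0, 0.973, 0.232, 0.001]
contact_force: [1.1, 0.0, 0.2]
gripper_width: 0.6
grasp_force: 0.0
```

servo_tool(motion=[0.2, 1, -1, 0, 0, 0.2, 1, -1, 0, 0, 0.2, 1, -1, 0, 0])

```text
time: 2.2
tool_pos: [0.4943, 0.089, 0.2317]
tool_rot: [0.0, 0.973, 0.232, 0.0]
contact_force: [-0.0, -1.2, 1.4]
gripper_width: 0.598
grasp_force: 0.0
```

servo_tool(motion=[0.2, 1, -1, 0, -1, 0.2, 1, -1, 0, -1, 0.2, 1, -1, 0, -1, 0.2, 1, -1, 0, -1, 0.2, 1, -1, 0, -1])

```text
time: 2.82
tool_pos: [0.547, 0.2482, 0.2311]
tool_rot: [-0.0, 0.81, 0.586, -0.0]
contact_force: [-0.3, 0.2, -0.6]
gripper_width: 0.601
grasp_force: 0.0
```

```bash
cat > go.py <<'E'
import sys; from h import *
s=manip.state(); p=s['tool_pos']*1000; q=s['tool_rot']; th=np.degrees(2*np.arctan2(q[2],q[1]))
x,y,z,t=map(float,sys.argv[1:5]); D=np.array([x,y,z])-p; c,k=np.cos(np.radians(th)),np.sin(np.radians(th))
turn=-((t-th+180)%360-180)
print('pos',p.round(2),'th',round(th,2),'units',(np.array([D[0]*c+D[1]*k,D[0]*k-D[1]*c,-D[2]])/120).round(4),'turn',round(turn/45,4),'F',s['contact_force'].round(2),'t',s['time'])
E
python3 go.py 545 256 101 78.1
```

```text
pos [547.   248.23 231.13] th 71.79 units [ 0.0563 -0.036   1.0844] turn -0.1403 F [-0.35  0.24 -0.62] t 2.825
```

servo_tool(motion=[0.2, 0.056, -0.036, 0.4, -0.14, 0.2, 0.056, -0.036, 0.7, -0.14, 0.2, 0.056, -0.036, 0.7, -0.14])

```text
time: 3.2
tool_pos: [0.5426, 0.2541, 0.1436]
tool_rot: [-0.001, 0.778, 0.629, -0.003]
contact_force: [-0.4, -0.3, -0.2]
gripper_width: 0.599
grasp_force: 0.0
```

```bash
python3 go.py 545 256 101 78.1; python3 - <<'E'
from h import *
im,d=eyes.grab_frame('scene'); cv2.imwrite('pics/s2.png',cv2.resize(im[150:330,300:540,::-1],None,fx=3.3,fy=3.3,interpolation=cv2.INTER_CUBIC))
E
```

```text
pos [542.57 254.06 143.6 ] th 77.9 units [0.02   0.0164 0.355 ] turn -0.0044 F [-0.36 -0.27 -0.16] t 3.2
```

View pics/s2.png

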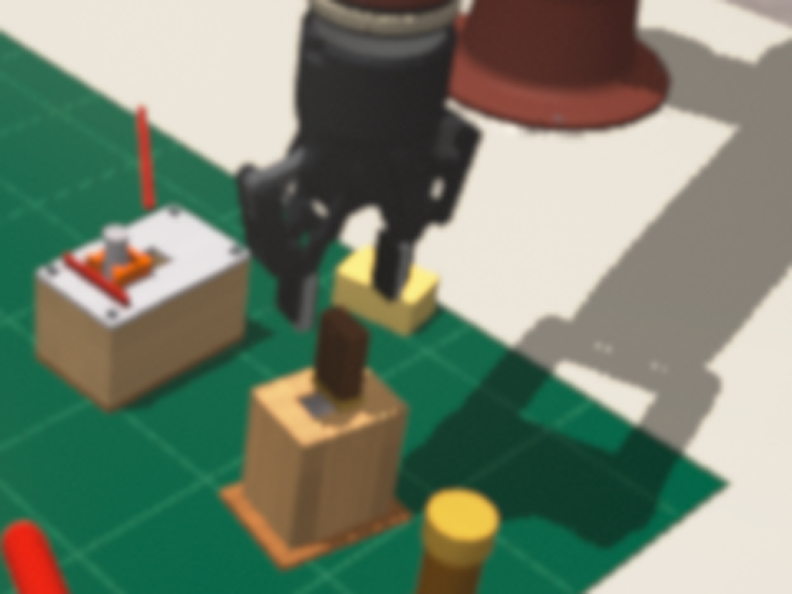

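servo_tool(motion=[0.2, 0, 0, 0.2, 0, 0.2, 0, 0, 0.383, 0, 0.2, 0, 0, 0.383, 0, 0.2, 0, 0, 0.383, 0])

```text
time: 3.75
tool_pos: [0.5466, 0.2557, 0.104]
tool_rot: [0.001, 0.777, 0.629, 0.002]
contact_force: [0.0, 0.3, -0.3]
gripper_width: 0.596
grasp_force: 0.0
```

servo_tool(motion=[-1, 0, 0, 0, 0, -1, 0, 0, 0, 0, -1, 0, 0, 0, 0, -1, 0, 0, 0, 0, -1, 0, 0, 0, 0])

```text
time: 4.38
tool_pos: [0.5451, 0.2558, 0.1024]
tool_rot: [-0.0, 0.777, 0.63, 0.0]
contact_force: [-3.3, -0.8, 5.8]
gripper_width: 0.181
grasp_force: 60.5
```

```bash
python3 go.py 545 256 101 78.1
```

```text
pos [545.1  255.8  102.43] th 78.05 units [ 0.0015 -0.0012  0.0119] turn -0.0011 F [-3.35 -0.83  5.75] t 4.375
```

servo_tool(motion=[-1, 0, 0, -0.1, 0, -1, 0, 0, -0.4, 0, -1, 0, 0, -0.7, 0, -1, 0, 0, -0.98, 0, -1, 0, 0, -0.98, 0])

```text
time: 5.0
tool_pos: [0.5471, 0.256, 0.2232]
tool_rot: [0.002, 0.777, 0.63, 0.004]
contact_force: [1.1, 1.2, -1.3]
gripper_width: 0.176
grasp_force: 59.8
```

```bash
python3 go.py 531 78 222 91.2; python3 - <<'E'
from h import *
im,d=eyes.grab_frame('scene'); cv2.imwrite('pics/s3.png',cv2.resize(im[150:330,300:540,::-1],None,fx=3.3,fy=3.3,interpolation=cv2.INTER_CUBIC))
E
```

```text
pos [547.14 255.99 223.22] th 78.04 units [-1.479   0.1757  0.0102] turn -0.2924 F [ 1.12  1.22 -1.29] t 5.0
```

View pics/s3.png

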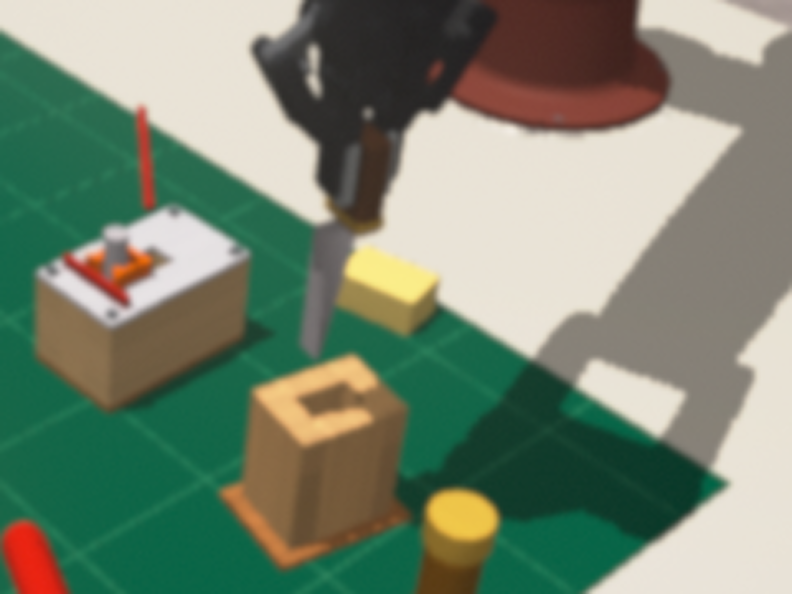

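The wedge is out and hanging upright in the fingers, blade down (tip near crop (313, 355)), with the flat towards the +x side. Next I move over to the jig.

servo_tool(motion=[-1, -0.45, 0, 0, -0.15, -1, -0.95, 0, 0, -0.292, -1, -0.95, 0, 0, -0.292, -1, -0.95, 0, 0, -0.292])

```text
time: 5.55
tool_pos: [0.5208, 0.1438, 0.2172]
tool_rot: [-0.001, 0.7, 0.714, -0.001]
contact_force: [-0.0, -0.2, -1.6]
gripper_width: 0.181
grasp_force: 59.6
```

```bash
python3 go.py 523 77.4 222 91.2
```

```text
pos [520.77 143.82 217.23] th 91.13 units [-0.5537  0.0077 -0.0397] turn -0.0017 F [-0.02 -0.18 -1.56] t 5.55
```

servo_tool(motion=[-1, -0.3, 0, 0, 0, -1, -0.554, 0, 0, 0, -1, -0.554, 0, 0, 0, -1, -0.554, 0, 0, 0, -1, -0.554, 0, 0, 0])

```text
time: 6.18
tool_pos: [0.5228, 0.0786, 0.2186]
tool_rot: [-0.0, 0.699, 0.715, -0.0]
contact_force: [-0.1, -0.9, -1.1]
gripper_width: 0.18
grasp_force: 59.6
```

```bash
python3 go.py 523 77.4 194 91.2; python3 - <<'E'
from h import *
for n in ('top','scene'):
    im,d=eyes.grab_frame(n); P=cloud(n,d)
    x,y,z=np.moveaxis(P,-1,0)
    m=(x>.46)&(x<.6)&(y>.06)&(y<.095)&(z>.115)&(z<.18)
    for a in range(115,180,8):
        k=m&(abs(z-a/1000-.004)<.004); 
        if k.sum()>3: print(n,a+4,k.sum(),(np.percentile(x[k],[2,50,98])*1000).round(1),(np.percentile(y[k],[2,98])*1000).round(1))
E
```

```text
pos [522.76  78.62 218.64] th 91.28 units [-0.0102  0.0018  0.2053] turn 0.0018 F [-0.06 -0.91 -1.12] t 6.175
scene 127 17 [537.1 540.5 542.2] [71.7 83.8]
scene 135 22 [535.3 540.8 542.3] [71.5 85.2]
scene 143 22 [535.4 541.2 542.7] [71.5 84.5]
scene 151 25 [533.8 540.5 542.1] [70.  84.6]
scene 159 26 [533.7 540.9 542.6] [70.3 86.4]
scene 167 33 [530.3 541.1 543.2] [69.5 85.8]
scene 175 31 [529.9 540.3 543.4] [71.3 84.4]
scene 183 10 [528.2 538.6 542.7] [69. 85.]
```

servo_tool(motion=[-1, -0.005, 0, 0.1, 0, -1, -0.005, 0, 0.2, 0, -1, -0.005, 0, 0.2, 0, -1, -0.005, 0, 0.2, 0])

```text
time: 6.78
tool_pos: [0.5228, 0.0768, 0.1947]
tool_rot: [-0.0, 0.7, 0.714, -0.0]
contact_force: [-0.5, -0.7, -1.1]
gripper_width: 0.177
grasp_force: 59.6
```

servo_tool(motion=[-1, 0, 0.01, 0, 0, -1, 0, 0.02, 0, 0, -1, 0, 0.03, 0, 0, -1, 0, 0.03, 0, 0])

```text
time: 7.28
tool_pos: [0.5266, 0.0769, 0.195]
tool_rot: [0.0, 0.7, 0.714, 0.0]
contact_force: [-0.7, -0.2, -1.2]
gripper_width: 0.174
grasp_force: 59.6
```

```bash
python3 go.py 530 77.6 194 91.2
```

```text
pos [526.57  76.9  195.05] th 91.18 units [0.0052 0.0287 0.0087] turn -0.0004 F [-0.73 -0.19 -1.23] t 7.275
```

servo_tool(motion=[-1, 0, 0.008, 0, 0, -1, 0, 0.016, 0, 0, -1, 0, 0.016, 0, 0])

```text
time: 7.65
tool_pos: [0.5282, 0.077, 0.1949]
tool_rot: [-0.0, 0.7, 0.714, -0.0]
contact_force: [-1.9, 0.0, -2.1]
gripper_width: 0.18
grasp_force: 59.6
```

servo_tool(motion=[-1, 0, 0.006, 0, 0, -1, 0, 0.012, 0, 0, -1, 0, 0.012, 0, 0])

```text
time: 8.02
tool_pos: [0.5289, 0.077, 0.1946]
tool_rot: [-0.001, 0.7, 0.714, -0.001]
contact_force: [-4.9, -0.1, 1.1]
gripper_width: 0.184
grasp_force: 59.8
```

servo_tool(motion=[-1, 0, -0.003, 0.02, 0, -1, 0, -0.003, 0.05, 0, -1, 0, -0.003, 0.08, 0, -1, 0, -0.003, 0.08, 0])

```text
time: 8.52
tool_pos: [0.5286, 0.077, 0.1844]
tool_rot: [-0.001, 0.7, 0.714, -0.001]
contact_force: [-4.3, 0.4, -2.2]
gripper_width: 0.177
grasp_force: 59.4
```

servo_tool(motion=[-1, 0, 0, 0.015, 0, -1, 0, 0, 0.03, 0, -1, 0, 0, 0.045, 0, -1, 0, 0, 0.045, 0])

```text
time: 9.02
tool_pos: [0.5286, 0.077, 0.1796]
tool_rot: [-0.001, 0.7, 0.714, -0.001]
contact_force: [-6.2, -0.1, -0.4]
gripper_width: 0.178
grasp_force: 60.0
```

servo_tool(motion=[-1, 0, -0.003, 0.02, 0, -1, 0, -0.003, 0.04, 0, -1, 0, -0.003, 0.06, 0, -1, 0, -0.003, 0.06, 0])

```text
time: 9.52
tool_pos: [0.5284, 0.077, 0.1725]
tool_rot: [-0.001, 0.7, 0.714, -0.001]
contact_force: [-5.2, 0.1, -0.2]
gripper_width: 0.178
grasp_force: 59.9
```

```bash
python3 go.py 530 77.6 194 91.2;python3 - <<'E'
from h import *
im,d=eyes.grab_frame('scene'); cv2.imwrite('pics/s4.png',cv2.resize(im[160:280,280:440,::-1],None,fx=4.9,fy=4.9,interpolation=cv2.INTER_CUBIC))
E
```

```text
pos [528.43  77.01 172.46] th 91.19 units [ 0.0046  0.0132 -0.1795] turn -0.0002 F [-5.25  0.1  -0.19] t 9.525
```

View pics/s4.png

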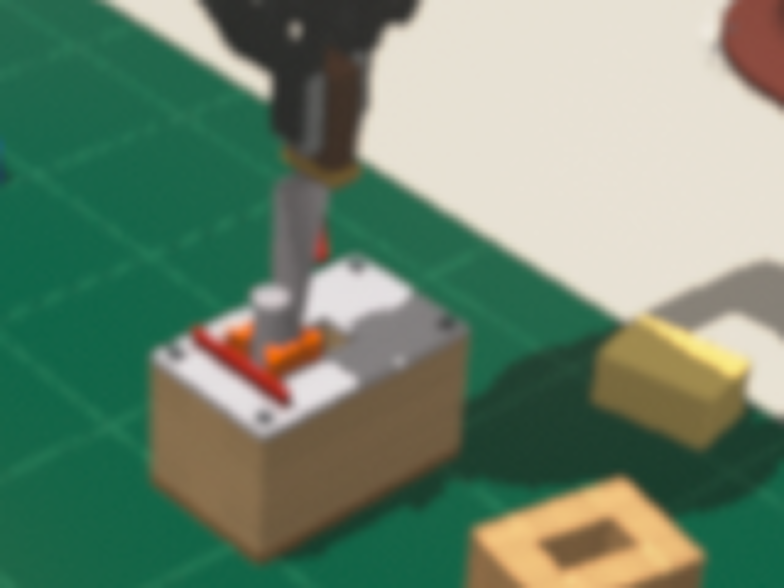

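The blade sits between the post and the bow (crop about (290, 320)), tip roughly 10 mm below the clip's top, and forces are low. Continuing down slowly.

servo_tool(motion=[-1, 0, -0.002, 0.02, 0, -1, 0, -0.002, 0.04, 0, -1, 0, -0.002, 0.06, 0, -1, 0, -0.002, 0.08, 0, -1, 0, -0.002, 0.08, 0])

```text
time: 10.2
tool_pos: [0.5284, 0.077, 0.1643]
tool_rot: [-0.0, 0.7, 0.714, -0.001]
contact_force: [-8.2, -0.1, 5.4]
gripper_width: 0.182
grasp_force: 60.7
```

servo_tool(motion=[-1, 0, 0, 0.02, 0, -1, 0, 0, 0.04, 0, -1, 0, 0, 0.06, 0, -1, 0, 0, 0.08, 0, -1, 0, 0, 0.08, 0])

```text
time: 10.82
tool_pos: [0.5284, 0.0771, 0.1556]
tool_rot: [-0.001, 0.7, 0.714, -0.001]
contact_force: [-10.4, -0.1, 9.3]
gripper_width: 0.179
grasp_force: 61.4
```

servo_tool(motion=[-1, 0, -0.006, 0.015, 0, -1, 0, -0.006, 0.03, 0, -1, 0, -0.006, 0.045, 0, -1, 0, -0.006, 0.06, 0, -1, 0, -0.006, 0.06, 0])

```text
time: 11.45
tool_pos: [0.5281, 0.0771, 0.1487]
tool_rot: [-0.0, 0.7, 0.714, -0.0]
contact_force: [-10.0, 0.5, 10.1]
gripper_width: 0.178
grasp_force: 61.5
```

servo_tool(motion=[-1, 0, -0.002, 0.015, 0, -1, 0, -0.002, 0.03, 0, -1, 0, -0.002, 0.045, 0, -1, 0, -0.002, 0.06, 0, -1, 0, -0.002, 0.06, 0])

```text
time: 12.08
tool_pos: [0.528, 0.077, 0.1414]
tool_rot: [-0.0, 0.7, 0.714, -0.0]
contact_force: [-9.3, -0.2, 9.5]
gripper_width: 0.181
grasp_force: 61.0
```

servo_tool(motion=[-1, 0, -0.003, 0.015, 0, -1, 0, -0.003, 0.03, 0, -1, 0, -0.003, 0.045, 0, -1, 0, -0.003, 0.06, 0, -1, 0, -0.003, 0.06, 0])

```text
time: 12.7
tool_pos: [0.5278, 0.077, 0.1332]
tool_rot: [0.0, 0.7, 0.714, 0.0]
contact_force: [-6.0, -0.5, 3.6]
gripper_width: 0.18
grasp_force: 60.5
```

servo_tool(motion=[-1, 0, -0.001, 0.015, 0, -1, 0, -0.001, 0.03, 0, -1, 0, -0.001, 0.045, 0, -1, 0, -0.001, 0.06, 0, -1, 0, -0.001, 0.06, 0])

```text
time: 13.32
tool_pos: [0.5276, 0.077, 0.1248]
tool_rot: [0.0, 0.7, 0.714, 0.0]
contact_force: [-4.1, -0.2, 0.8]
gripper_width: 0.176
grasp_force: 60.0
```

```bash
python3 go.py 530 77.6 194 91.2;python3 - <<'E'
from h import *
im,d=eyes.grab_frame('scene'); cv2.imwrite('pics/s5.png',cv2.resize(im[160:280,280:440,::-1],None,fx=4.9,fy=4.9,interpolation=cv2.INTER_CUBIC))
E
```

```text
pos [527.59  76.96 124.84] th 91.19 units [ 0.0049  0.0202 -0.5764] turn -0.0003 F [-4.08 -0.21  0.75] t 13.325
```

View pics/s5.png

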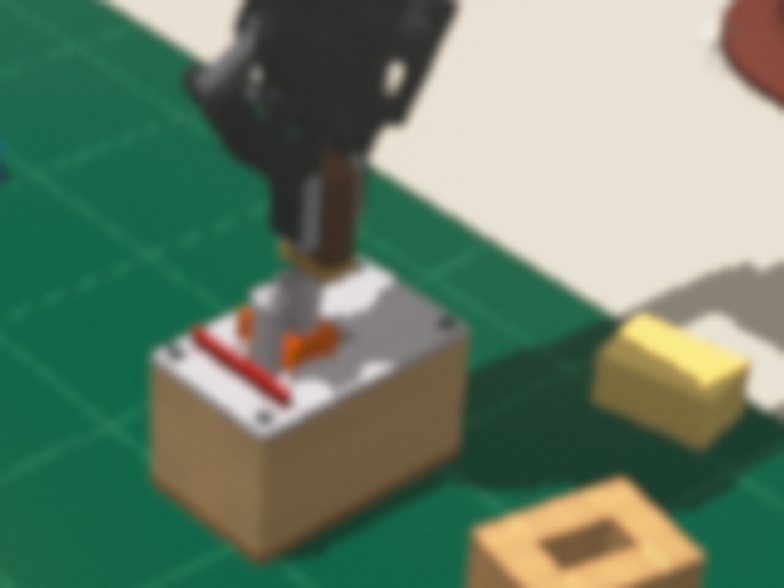

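servo_tool(motion=[-1, 0, -0.003, 0.015, 0, -1, 0, -0.003, 0.03, 0, -1, 0, -0.003, 0.05, 0, -1, 0, -0.003, 0.05, 0])

```text
time: 13.88
tool_pos: [0.5274, 0.0769, 0.1184]
tool_rot: [0.0, 0.7, 0.714, 0.0]
contact_force: [-0.4, -0.3, -1.4]
gripper_width: 0.179
grasp_force: 59.8
```

servo_tool(motion=[-1, 0, -0.008, -0.05, 0, -1, 0, -0.008, -0.15, 0, -1, 0, -0.008, -0.3, 0, -1, 0, -0.008, -0.5, 0, -1, 0, -0.008, -0.5, 0])

```text
time: 14.5
tool_pos: [0.5274, 0.077, 0.1822]
tool_rot: [0.002, 0.7, 0.714, 0.002]
contact_force: [0.1, -0.7, -2.8]
gripper_width: 0.185
grasp_force: 59.7
```

servo_tool(motion=[-1, 0, 0, -0.2, 0, -1, 0, 0, -0.38, 0, -1, 0, 0, -0.38, 0])

```text
time: 14.88
tool_pos: [0.5273, 0.0769, 0.2262]
tool_rot: [0.002, 0.7, 0.714, 0.002]
contact_force: [-0.4, -0.5, -0.7]
gripper_width: 0.181
grasp_force: 59.6
```

```bash
python3 go.py 545.1 255.8 223 78.05;python3 - <<'E'
from h import *
im,d=eyes.grab_frame('scene'); cv2.imwrite('pics/s6.png',cv2.resize(im[160:280,280:440,::-1],None,fx=4.9,fy=4.9,interpolation=cv2.INTER_CUBIC))
E
```

```text
pos [527.34  76.94 226.18] th 91.19 units [1.4871 0.1788 0.0265] turn 0.2919 F [-0.43 -0.46 -0.68] t 14.875
```

View pics/s6.png

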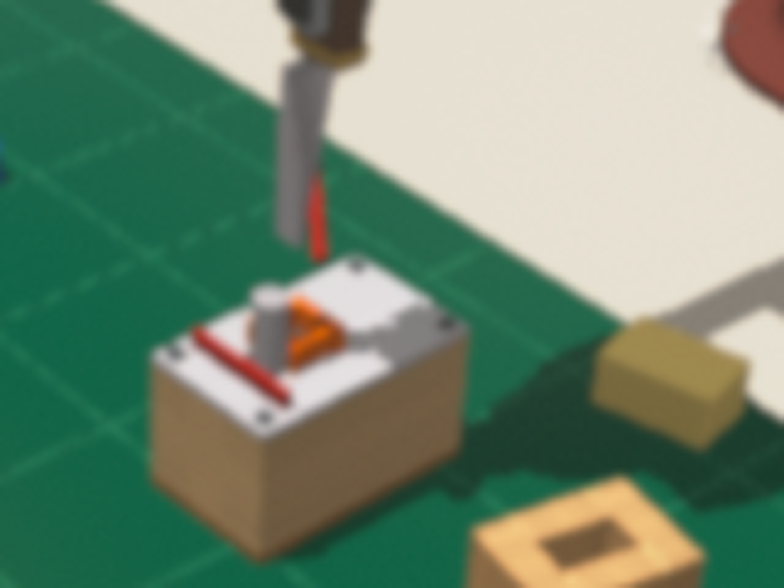

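The clip is off the post and flat on the plate (crop about (315, 335)); the wedge is clear above it. Back to the block.

servo_tool(motion=[-1, 0.45, 0.05, 0.026, 0.15, -1, 0.95, 0.114, 0.026, 0.292, -1, 0.95, 0.114, 0.026, 0.292, -1, 0.95, 0.114, 0.026, 0.292])

```text
time: 15.42
tool_pos: [0.5367, 0.191, 0.2195]
tool_rot: [-0.0, 0.777, 0.63, -0.001]
contact_force: [-0.2, -0.9, -0.8]
gripper_width: 0.176
grasp_force: 59.7
```

```bash
python3 go.py 545.1 255.8 210 78.05
```

```text
pos [536.68 191.   219.52] th 78.11 units [ 0.5429 -0.0426  0.0794] turn 0.0013 F [-0.19 -0.9  -0.84] t 15.425
```

servo_tool(motion=[-1, 0.3, -0.02, 0, 0, -1, 0.543, -0.043, 0, 0, -1, 0.543, -0.043, 0, 0, -1, 0.543, -0.043, 0, 0, -1, 0.543, -0.043, 0, 0])

```text
time: 16.05
tool_pos: [0.5459, 0.2547, 0.2211]
tool_rot: [0.0, 0.777, 0.629, -0.0]
contact_force: [-0.8, 0.8, -0.5]
gripper_width: 0.18
grasp_force: 59.6
```

```bash
python3 go.py 545.1 255.8 193 78.05; python3 - <<'E'
from h import *
n='scene'
im,d=eyes.grab_frame(n); P=cloud(n,d)
t=manip.state()['tool_pos']; a=np.radians(-11.95)
X=(P-[t[0],t[1],0])[...,:2]@np.array([[np.cos(a),-np.sin(a)],[np.sin(a),np.cos(a)]])*1000
x,y=np.moveaxis(X,-1,0); z=P[...,2]
m=(abs(x)<35)&(abs(y)<20)&(z>.118)
for h in range(120,190,10):
    k=m&(abs(z-h/1000-.005)<.005)
    if k.sum()>3: print(h+5,k.sum(),np.percentile(x[k],[2,50,98]).round(1),np.percentile(y[k],[2,98]).round(1))
E
```

```text
pos [545.89 254.7  221.08] th 77.96 units [ 0.0076 -0.0084  0.234 ] turn -0.002 F [-0.81  0.77 -0.5 ] t 16.05
125 14 [16.9 18.9 19.7] [-8.8  4.6]
135 28 [15.5 18.7 20.6] [-7.3  5.7]
145 36 [13.4 18.8 20.5] [-9.9  6.4]
155 42 [11.7 18.6 21.2] [-7.4  6.4]
165 42 [ 9.3 18.8 20.7] [-8.5  6.3]
175 52 [ 7.4 18.2 20.1] [-7.3  6.6]
185 53 [ 6.4 17.7 20.4] [-8.1  6.3]
```

servo_tool(motion=[-1, 0.008, -0.008, 0.15, 0, -1, 0.008, -0.008, 0.28, 0, -1, 0.008, -0.008, 0.4, 0, -1, 0.008, -0.008, 0.4, 0])

```text
time: 16.6
tool_pos: [0.5437, 0.2567, 0.1705]
tool_rot: [-0.001, 0.777, 0.63, -0.002]
contact_force: [-0.3, 0.2, -1.8]
gripper_width: 0.182
grasp_force: 59.6
```

```bash
python3 go.py 545.1 255.8 102.4 78.05
```

```text
pos [543.73 256.72 170.48] th 78.05 units [-0.0051  0.0128  0.5673] turn -0.0 F [-0.26  0.18 -1.81] t 16.6
```

servo_tool(motion=[-1, 0, 0, 0.2, 0, -1, 0, 0, 0.4, 0, -1, 0, 0, 0.5, 0, -1, 0, 0, 0.53, 0, -1, 0, 0, 0.53, 0])

```text
time: 17.23
tool_pos: [0.5454, 0.2573, 0.1103]
tool_rot: [0.0, 0.777, 0.63, 0.0]
contact_force: [-0.9, 0.1, -0.6]
gripper_width: 0.184
grasp_force: 59.6
```

```bash
python3 go.py 545.1 255.8 102.4 78.05
```

```text
pos [545.41 257.28 110.29] th 78.04 units [-0.0126  0.0001  0.0657] turn -0.0001 F [-0.87  0.08 -0.65] t 17.225
```

servo_tool(motion=[-1, -0.01, 0, 0.03, 0, -1, -0.01, 0, 0.05, 0, -1, -0.01, 0, 0.07, 0, -1, -0.01, 0, 0.07, 0])

```text
time: 17.73
tool_pos: [0.5451, 0.256, 0.1024]
tool_rot: [0.0, 0.777, 0.63, 0.0]
contact_force: [-3.7, -0.2, 4.2]
gripper_width: 0.181
grasp_force: 60.5
```

servo_tool(motion=[-1, 0, 0, 0.008, 0, -1, 0, 0, 0.016, 0, -1, 0, 0, 0.016, 0])

```text
time: 18.1
tool_pos: [0.5452, 0.256, 0.1024]
tool_rot: [0.0, 0.777, 0.63, -0.0]
contact_force: [-9.3, -2.3, 13.6]
gripper_width: 0.179
grasp_force: 61.6
```

servo_tool(motion=[0.2, 0, 0, -0.005, 0, 0.2, 0, 0, -0.005, 0, 0.2, 0, 0, -0.005, 0])

```text
time: 18.48
tool_pos: [0.5449, 0.2559, 0.0995]
tool_rot: [0.0, 0.777, 0.63, -0.0]
contact_force: [1.1, -0.2, -0.3]
gripper_width: 0.602
grasp_force: 0.0
```

servo_tool(motion=[0.2, 0, 0, -0.2, 0, 0.2, 0, 0, -0.6, 0, 0.2, 0, 0, -0.6, 0, 0.2, 0, 0, -0.6, 0])

```text
time: 18.98
tool_pos: [0.5447, 0.2559, 0.1715]
tool_rot: [-0.0, 0.777, 0.63, -0.0]
contact_force: [-0.6, -1.0, -0.3]
gripper_width: 0.597
grasp_force: 0.0
```

```bash
python3 - <<'E'
from h import *
print(manip.state()['contact_force'].round(1))
for n in("scene","top"):
    im,d=eyes.grab_frame(n); cv2.imwrite(f'pics/{n}7.png',im[...,::-1]); P=cloud(n,d); x,y,z=np.moveaxis(P,-1,0)
    R,G,B=np.moveaxis(im.astype(int),-1,0)
    J=(x>.44)&(x<.62)&(y>.02)&(y<.13); H=(x>.5)&(x<.6)&(y>.22)&(y<.29)
    c=J&(R>140)&(G>50)&(G<170)&(B<90)&(R-B>90)&(R-G>40)&(z>.06)&(z<.095); c[:, :]=c
    k,l,s,_=cv2.connectedComponentsWithStats(c.astype(np.uint8)); print(s[1:])
    rect(n,l==1+s[1:,4].argmax(),.086,'clip')
    h=H&(z>.125)&(z<.15)&(R<110)
    if h.sum()>5: rect(n,h,.141,'handle'); print('top z',np.percentile(z[h],[50,95]))
E
python3 go.py 531 77 180 1.2
```

```text
[-0.6 -1.  -0.3]
[[339 222  11  12  70]
 [320 228  18  13  35]]
scene clip [538.6  87.5] [39.8 20.3] 44.9 med [539.1  85.2]
scene handle [556.9 260.9] [44.6 27.2] 76.8 med [555.9 261.5]
top z [0.13848768 0.14225145]
[[298 245  30   3  49]
 [306 255  16  16  94]]
top clip [538.  77.] [27.3 29.1] 2.7 med [535.4  77.1]
top handle [546.7 239.4] [ 3.7 11.2] 89.5 med [547.3 239.7]
top z [0.13558569 0.14262907]
pos [543.9  255.61 169.98] th 78.04 units [-1.4784  0.2032 -0.0835] turn 1.7076 F [-0.41 -0.75  0.04] t 19.075
```

```bash
python3 - <<'E'
from h import *
im=cv2.imread('pics/top7.png')[...,::-1].astype(int)
R,G,B=np.moveaxis(im,-1,0)
sub=(slice(250,275),slice(300,330))
o=(R-B>60)&(R-G>30)
for v in range(250,276): print(v,''.join('#' if (R-B)[v,u]>110 and R[v,u]>140 else '+' if (R-B)[v,u]>60 else '.' for u in range(300,330)), plane('top',[[314,v]],.086)[0,:2].round(4))
print(plane('top',[[306,268],[322,268]],.086).round(4))
E
```

```text
250 .............................. [0.5623 0.0745]
251 .............................. [0.5603 0.0745]
252 .............................. [0.5584 0.0746]
253 .............................. [0.5564 0.0746]
254 ...................++......... [0.5545 0.0747]
255 .....++..........++##......... [0.5525 0.0748]
256 .....+#++.......+###+......... [0.5506 0.0748]
257 ......###+......####+......... [0.5486 0.0749]
258 ......####......+###.......... [0.5467 0.0749]
259 ......###+.......+##+......... [0.5447 0.075 ]
260 ......###.........+#+......... [0.5428 0.075 ]
261 ......###.........+#+......... [0.5408 0.0751]
262 ......###.........+#+......... [0.5389 0.0751]
263 ......+##.........+#+......... [0.5369 0.0752]
264 ......+##.........+##......... [0.535  0.0752]
265 ......+##.....++..+##......... [0.5331 0.0753]
266 ......+##.....++.++##......... [0.5311 0.0753]
267 ......+##############+........ [0.5292 0.0754]
268 ......################........ [0.5272 0.0754]
269 ......###############+........ [0.5253 0.0755]
270 ......++++++++................ [0.5234 0.0755]
271 .............................. [0.5214 0.0756]
272 .............................. [0.5195 0.0756]
273 ...........++................. [0.5176 0.0757]
274 ..........+#++................ [0.5156 0.0757]
275 ..........+#++................ [0.5137 0.0758]
[[0.5277 0.0909 0.086 ]
 [0.5268 0.0599 0.086 ]]
```

servo_tool(motion=[0.05, -0.45, 0.1, 0, 0.2, 0.05, -0.95, 0.19, 0, 0.45, 0.05, -0.95, 0.19, 0, 0.7, 0.05, -0.95, 0.19, 0, 0.9, 0.05, -0.95, 0.19, 0, 0.9])

```text
time: 19.7
tool_pos: [0.5428, 0.1394, 0.1703]
tool_rot: [-0.0, 0.947, 0.323, -0.001]
contact_force: [-0.0, -0.4, 0.2]
gripper_width: 0.525
grasp_force: 0.0
```

```bash
python3 go.py 525 76.2 100 2
```

```text
pos [542.75 139.37 170.31] th 37.64 units [-0.4386  0.3265  0.5859] turn 0.792 F [-0.01 -0.41  0.18] t 19.7
```

servo_tool(motion=[0.05, -0.22, 0.16, 0, 0.2, 0.05, -0.439, 0.327, 0, 0.4, 0.05, -0.439, 0.327, 0, 0.6, 0.05, -0.439, 0.327, 0.2, 0.792, 0.05, -0.439, 0.327, 0.3, 0.792])

```text
time: 20.32
tool_pos: [0.5245, 0.0766, 0.1338]
tool_rot: [-0.0, 1.0, 0.019, -0.002]
contact_force: [-0.1, 0.4, -0.6]
gripper_width: 0.525
grasp_force: 0.0
```

```bash
python3 go.py 525 76.2 74.5 2
```

```text
pos [524.54  76.61 133.82] th 2.16 units [0.0037 0.0036 0.4943] turn 0.0034 F [-0.13  0.4  -0.64] t 20.325
```

servo_tool(motion=[0.05, 0, 0, 0.2, 0, 0.05, 0, 0, 0.38, 0, 0.05, 0, 0, 0.47, 0, 0.05, 0, 0, 0.47, 0])

```text
time: 20.82
tool_pos: [0.525, 0.0766, 0.0785]
tool_rot: [-0.0, 1.0, 0.018, -0.001]
contact_force: [-0.8, -0.4, 0.1]
gripper_width: 0.529
grasp_force: 0.0
```

```bash
python3 go.py 525 76.2 74.5 2
```

```text
pos [524.97  76.64  78.52] th 2.02 units [0.0001 0.0037 0.0335] turn 0.0005 F [-0.76 -0.35  0.06] t 20.825
```

servo_tool(motion=[0.05, 0, 0, 0.025, 0, 0.05, 0, 0, 0.025, 0])

```text
time: 21.08
tool_pos: [0.5262, 0.0765, 0.0772]
tool_rot: [-0.0, 1.0, 0.017, 0.001]
contact_force: [0.2, 0.3, -0.2]
gripper_width: 0.527
grasp_force: 0.0
```

servo_tool(motion=[-1, 0, 0, 0, 0, -1, 0, 0, 0, 0, -1, 0, 0, 0, 0, -1, 0, 0, 0, 0])

```text
time: 21.58
tool_pos: [0.5262, 0.0766, 0.0775]
tool_rot: [-0.0, 1.0, 0.017, 0.001]
contact_force: [-1.2, -0.1, 6.0]
gripper_width: 0.32
grasp_force: 58.9
```

servo_tool(motion=[-1, 0, 0, -0.04, 0, -1, 0, 0, -0.08, 0, -1, 0, 0, -0.12, 0])

```text
time: 21.95
tool_pos: [0.5255, 0.0764, 0.091]
tool_rot: [0.0, 1.0, 0.017, -0.0]
contact_force: [-0.2, 0.5, -1.3]
gripper_width: 0.318
grasp_force: 59.1
```

```bash
python3 go.py 525 76.2 140 2;python3 - <<'E'
from h import *
im,d=eyes.grab_frame('scene'); cv2.imwrite('pics/s8.png',cv2.resize(im[160:280,280:440,::-1],None,fx=4.9,fy=4.9,interpolation=cv2.INTER_CUBIC))
E
```

```text
pos [525.54  76.44  90.97] th 1.9 units [-0.0046  0.0019 -0.4086] turn -0.0022 F [-0.24  0.54 -1.31] t 21.95
```

View pics/s8.png

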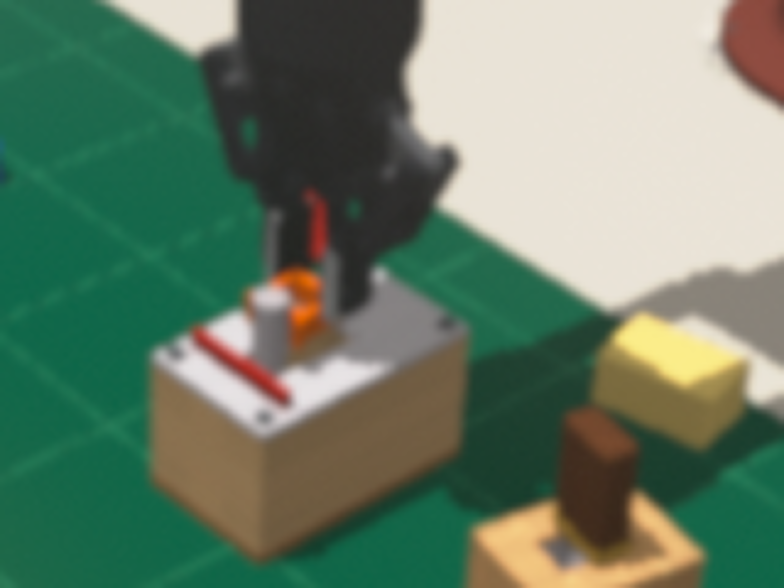

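The clip is held level by its bow (crop about (300, 295)) and the wedge stands home in the block. On to the tray.

servo_tool(motion=[-1, 0, 0, -0.25, 0, -1, 0, 0, -0.5, 0, -1, 0, 0, -0.5, 0, -1, 0, 0, -0.5, 0])

```text
time: 22.5
tool_pos: [0.5251, 0.0765, 0.15]
tool_rot: [0.0, 1.0, 0.017, -0.001]
contact_force: [-0.0, -0.6, -0.7]
gripper_width: 0.316
grasp_force: 59.1
```

servo_tool(motion=[-1, 0, 0.4, 0, 0, -1, 0, 0.8, 0, 0, -1, 0, 1, 0, 0])

```text
time: 22.88
tool_pos: [0.5284, -0.0451, 0.1487]
tool_rot: [-0.0, 1.0, 0.016, -0.002]
contact_force: [1.0, 0.1, 0.1]
gripper_width: 0.322
grasp_force: 59.2
```

servo_tool(motion=[-1, 0, 0.5, 0, 0, -1, 0, 1, 0, 0, -1, 0, 1, 0, 0])

```text
time: 23.25
tool_pos: [0.5325, -0.1664, 0.149]
tool_rot: [-0.0, 1.0, 0.014, -0.001]
contact_force: [-0.4, -0.0, -1.0]
gripper_width: 0.317
grasp_force: 59.3
```

servo_tool(motion=[-1, 0, 0.5, 0, 0, -1, 0, 0.9, 0, 0, -1, 0, 0.9, 0, 0, -1, 0, 0.9, 0, 0])

```text
time: 23.75
tool_pos: [0.5368, -0.2697, 0.1494]
tool_rot: [-0.001, 1.0, 0.017, -0.001]
contact_force: [-0.2, -0.5, -0.9]
gripper_width: 0.317
grasp_force: 59.4
```

```bash
python3 go.py 535 -282 60 2
```

```text
pos [ 536.75 -269.73  149.41] th 1.94 units [-0.018   0.1017  0.7451] turn -0.0013 F [-0.16 -0.48 -0.88] t 23.75
```

servo_tool(motion=[-1, -0.015, 0.1, 0.25, 0, -1, -0.015, 0.1, 0.6, 0, -1, -0.015, 0.1, 0.9, 0, -1, -0.015, 0.1, 0.99, 0, -1, -0.015, 0.1, 0.99, 0])

```text
time: 24.38
tool_pos: [0.5357, -0.2821, 0.0317]
tool_rot: [-0.0, 1.0, 0.017, -0.001]
contact_force: [0.4, -0.7, -0.5]
gripper_width: 0.315
grasp_force: 59.4
```

```bash
python3 go.py 535 -282 12 2; python3 - <<'E'
from h import *
im,d=eyes.grab_frame('scene'); P=cloud('scene',d); x,y,z=np.moveaxis(P,-1,0)
R,G,B=np.moveaxis(im.astype(int),-1,0)
m=(x>.48)&(x<.62)&(y>-.35)&(y<-.2)&(R-B>70)
print(m.sum(),np.percentile(P[m],[2,50,98],axis=0).round(3) if m.any() else '')
E
```

```text
pos [ 535.75 -282.07   31.72] th 1.98 units [-0.0062 -0.0008  0.1644] turn -0.0004 F [ 0.4  -0.74 -0.47] t 24.375
181 [[ 0.483 -0.31   0.031]
 [ 0.549 -0.29   0.349]
 [ 0.578 -0.214  0.394]]
```

servo_tool(motion=[-1, 0, 0, 0.08, 0, -1, 0, 0, 0.13, 0, -1, 0, 0, 0.15, 0, -1, 0, 0, 0.15, 0])

```text
time: 24.92
tool_pos: [0.5357, -0.2833, 0.0139]
tool_rot: [-0.0, 1.0, 0.017, -0.0]
contact_force: [-0.2, 0.4, 0.3]
gripper_width: 0.316
grasp_force: 59.4
```

servo_tool(motion=[-1, 0, 0, 0.01, 0, -1, 0, 0, 0.02, 0, -1, 0, 0, 0.02, 0])

```text
time: 25.3
tool_pos: [0.5358, -0.2833, 0.0116]
tool_rot: [-0.0, 1.0, 0.017, -0.0]
contact_force: [-0.2, -0.5, -0.9]
gripper_width: 0.323
grasp_force: 59.4
```

servo_tool(motion=[-1, 0, 0, 0.008, 0, -1, 0, 0, 0.016, 0, -1, 0, 0, 0.016, 0])

```text
time: 25.68
tool_pos: [0.5359, -0.2834, 0.0098]
tool_rot: [0.0, 1.0, 0.017, 0.0]
contact_force: [-0.1, 0.1, -0.9]
gripper_width: 0.316
grasp_force: 59.4
```

servo_tool(motion=[0.1, 0, 0, 0, 0, 0.1, 0, 0, 0, 0, 0.1, 0, 0, 0, 0])

```text
time: 26.05
tool_pos: [0.5359, -0.2834, 0.0099]
tool_rot: [0.0, 1.0, 0.017, 0.0]
contact_force: [-0.0, -0.3, -0.2]
gripper_width: 0.549
grasp_force: 0.0
```

servo_tool(motion=[0.1, 0, 0, -0.2, 0, 0.1, 0, 0, -0.6, 0, 0.1, 0, 0, -1, 0, 0.1, 0, 0, -1, 0])

```text
time: 26.55
tool_pos: [0.5388, -0.2854, 0.1359]
tool_rot: [0.003, 1.0, 0.017, 0.004]
contact_force: [-0.3, -0.1, 0.0]
gripper_width: 0.546
grasp_force: 0.0
```

servo_tool(motion=[0.1, -1, 0, -0.5, 0, 0.1, -1, 0, -0.5, 0, 0.1, -1, 0, -0.5, 0])

```text
time: 26.92
tool_pos: [0.4144, -0.2878, 0.191]
tool_rot: [0.001, 1.0, 0.016, 0.001]
contact_force: [1.0, -0.5, 0.4]
gripper_width: 0.55
grasp_force: 0.0
```

```bash
python3 - <<'E'
from h import *
im,d=eyes.grab_frame('scene'); cv2.imwrite('pics/s9.png',cv2.resize(im[130:350,200:480,::-1],None,fx=2.7,fy=2.7,interpolation=cv2.INTER_CUBIC))
P=cloud('scene',d); x,y,z=np.moveaxis(P,-1,0)
R,G,B=np.moveaxis(im.astype(int),-1,0)
m=(x>.45)&(x<.65)&(y>-.37)&(y<-.2)&(R-B>70)&(z<.06)
print(m.sum(),np.percentile(P[m],[2,50,98],axis=0).round(3) if m.any() else '')
h=(x>.5)&(x<.6)&(y>.22)&(y<.29)&(z>.12)&(R<130)
rect('scene',h&(z>.132),.141,'handle'); print(manip.state()['time'],np.percentile(z[h],[90,98]))
E
```

```text
72 [[ 0.537 -0.3    0.006]
 [ 0.549 -0.288  0.015]
 [ 0.563 -0.268  0.02 ]]
scene handle [553.2 258.2] [37.6 21. ] 76.8 med [552.5 258.6]
26.975 [0.14213143 0.14304114]
```

View pics/s9.png

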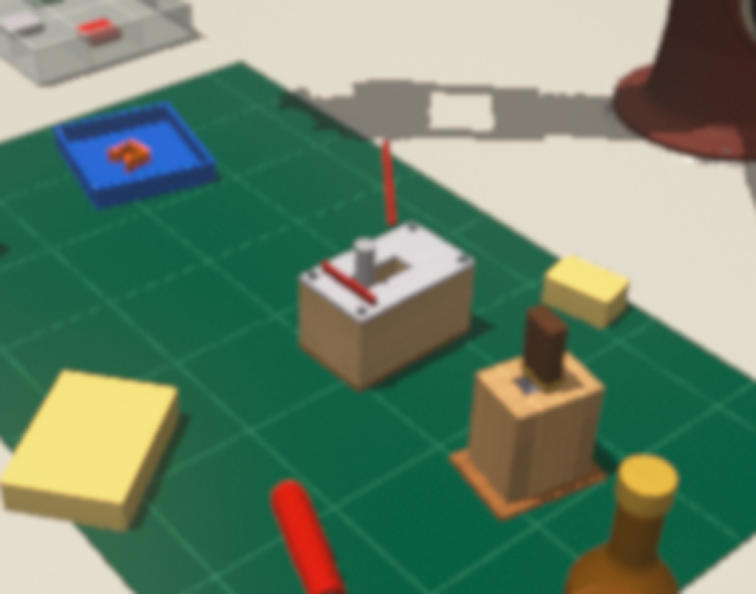

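The clip lies in the tray (crop about (130, 153)) and the wedge stands in its block (545, 345). The handle now measures about 5 mm off, so I'll compare before and after.

```bash
python3 - <<'E'
from h import *
for n in('scene','top'):
    i1,d1=eyes.grab_frame(n)
    for im,d in((np.load(n+'_im.npy'),np.load(n+'_d.npy')),(i1,d1)):
        P=cloud(n,d); x,y,z=np.moveaxis(P,-1,0); R=im[...,0].astype(int)
        for lo,hi,zz in((.09,.105,.098),(.105,.12,.112),(.12,.132,.126),(.134,.15,.141)):
            h=(x>.5)&(x<.59)&(y>.225)&(y<.29)&(z>lo)&(z<hi)&(R<130)
            if h.sum()>4: print(n,zz,h.sum(),(P[h].mean(0)*1000).round(1))
        h=(x>.5)&(x<.59)&(y>.225)&(y<.29)&(z>.125)&(R<130); v,u=np.nonzero(h); print(' px',u.mean().round(2),v.mean().round(2)); rect(n,h&(z>.132),.141,'handle')
        b=(x>.5)&(x<.6)&(y>.2)&(y<.31)&(abs(z-.086)<.006)&(R>110); v,u=np.nonzero(b); print(' block px',u.mean().round(2),v.mean().round(2))
E
```

```text
scene 0.098 102 [548.8 261.   97.6]
scene 0.112 101 [549.1 259.2 112.6]
scene 0.126 85 [549.  260.4 126.1]
scene 0.141 130 [545.6 257.1 139.5]
 px 404.19 250.08
scene handle [548.3 258.8] [37.  21.1] 76.6 med [548.  259.1]
 block px 398.21 273.78
scene 0.098 98 [551.8 260.1  97.5]
scene 0.112 97 [552.8 259.4 112.4]
scene 0.126 84 [553.3 259.2 125.9]
scene 0.141 128 [550.  256.7 139.6]
 px 402.2 250.86
scene handle [553.3 259. ] [39.2 20.9] 76.8 med [552.4 258.6]
 block px 398.65 273.73
top 0.098 23 [537.  250.1  96.1]
top 0.112 19 [539.8 246.5 111.5]
top 0.126 17 [539.3 247.  125.6]
top 0.141 138 [544.3 255.2 140.9]
 px 215.86 259.79
top handle [544.  255.3] [31.3 15.6] 82.6 med [544.2 255.2]
 block px 222.39 259.9
top 0.098 28 [544.6 251.2  96.1]
top 0.112 20 [541.9 247.5 113.6]
top 0.126 16 [542.8 247.3 126.5]
top 0.141 136 [547.8 254.4 141. ]
 px 216.32 257.85
top handle [547.6 254.5] [30.6 15.6] 82.6 med [547.8 254.4]
 block px 222.49 260.24
```

The handle moved about 4 mm along the slot's clearance. Its height (141 mm) and yaw match the start, so it is home and upright. Handing in.

```bash
python3 -c "
from plant import job_done; print(job_done())"
```

```text
the job is handed in; nothing more can be done
None
```

I eased the clip off the post with the wedge and laid it in the blue tray. The wedge is back upright and fully home in its block, about 4 mm along the slot from where it started. I handed the job in at about 27 s of the 72 s limit.

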